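# Stand up the fallen grip cone and nest all three in one stack

## Task

Three hollow grip cones are left out on the splint counter, one of them fallen on its side: gather them into one straight stack standing on the counter, narrow ends up, each nested fully home over the one below. Set the cones down into place, do not drop them or knock any over, and leave the punch, tongs and thumb post where they lie.

Things in the scene. Friction and masses are not known exactly. Their poses are not given: they have to be found in the camera images.
- standing_cone_1 (a point): A cone standing wide end down. All 3 are alike: cream plastic, hollow, 130 mm tall, 84 mm wide at the open end, straight taper to 46 mm at the closed flat end, wall 2.5 mm, 70 to 130 g. A boss inside stops a nested cone 32 mm higher than the one below; play then 1.5 mm all round, so it binds if tilted. Point: on its axis, 65 mm from either end (65 mm wide there); z axis: from the wide end to the narrow end.
- standing_cone_2 (a point): The other standing cone, same shape, wide end down; the three may be stacked in any order, anywhere on the counter. Point: on its axis, 65 mm from either end (65 mm wide there); z axis: from the wide end to the narrow end.
- fallen_cone (a point): The fallen cone, same shape, lying along its sloping side: axis dips 8 degrees to the narrow end, which points to the robot's left and towards the robot (15 to 75 degrees round from -x to +y). It rolls if nudged and may turn a few degrees in the fingers when gripped. Point: on its axis, 65 mm from either end (65 mm wide there); z axis: from the wide end to the narrow end.
- wrist_bar (a point): Bystander, fixed: middle of the curved aluminium wrist bar (190 mm along y, 22 mm wide, 10 mm above the counter), held flat on a maple pad by a steel toggle clamp with a red grip, which reaches 200 mm further in +x and 65 mm high.
- punch: Bystander, loose: steel revolving-head hole punch lying flat, 220 mm along its y axis, 75 mm wide, 30 mm high; origin on the counter near the middle.
- tongs: Bystander, loose: chrome splint tongs lying flat, 215 mm along their y axis, 50 mm wide, 20 mm high; origin on the counter near the middle.
- thumb_post: Bystander, loose: mint thermoplastic thumb post standing on a 54 mm round foot, 58 mm tall; origin under its centre.
There are look-alikes about, which are no part of the job. What is shaped like the part that bears standing_cone_1 but yellow is not meant.

How it is judged:
On the way:
1. any one of the cones is nested fully home over another that stands on the counter (((angle between standing_cone_2's own z axis and vertical below 0.07 rad and height (world z) of standing_cone_2 between 0.061 and 0.069 m and horizontal distance between standing_cone_1 and standing_cone_2 below 0.008 m and z of standing_cone_1 in the frame of standing_cone_2 between 0.028 and 0.036 m and angle between the z axis of standing_cone_1 and the z axis of standing_cone_2, either way round below 0.07 rad) or (angle between fallen_cone's own z axis and vertical below 0.07 rad and height (world z) of fallen_cone between 0.061 and 0.069 m and horizontal distance between standing_cone_1 and fallen_cone below 0.008 m and z of standing_cone_1 in the frame of fallen_cone between 0.028 and 0.036 m and angle between the z axis of standing_cone_1 and the z axis of fallen_cone, either way round below 0.07 rad) or (angle between standing_cone_1's own z axis and vertical below 0.07 rad and height (world z) of standing_cone_1 between 0.061 and 0.069 m and horizontal distance between standing_cone_2 and standing_cone_1 below 0.008 m and z of standing_cone_2 in the frame of standing_cone_1 between 0.028 and 0.036 m and angle between the z axis of standing_cone_2 and the z axis of standing_cone_1, either way round below 0.07 rad) or (angle between fallen_cone's own z axis and vertical below 0.07 rad and height (world z) of fallen_cone between 0.061 and 0.069 m and horizontal distance between standing_cone_2 and fallen_cone below 0.008 m and z of standing_cone_2 in the frame of fallen_cone between 0.028 and 0.036 m and angle between the z axis of standing_cone_2 and the z axis of fallen_cone, either way round below 0.07 rad) or (angle between standing_cone_1's own z axis and vertical below 0.07 rad and height (world z) of standing_cone_1 between 0.061 and 0.069 m and horizontal distance between fallen_cone and standing_cone_1 below 0.008 m and z of fallen_cone in the frame of standing_cone_1 between 0.028 and 0.036 m and angle between the z axis of fallen_cone and the z axis of standing_cone_1, either way round below 0.07 rad) or (angle between standing_cone_2's own z axis and vertical below 0.07 rad and height (world z) of standing_cone_2 between 0.061 and 0.069 m and horizontal distance between fallen_cone and standing_cone_2 below 0.008 m and z of fallen_cone in the frame of standing_cone_2 between 0.028 and 0.036 m and angle between the z axis of fallen_cone and the z axis of standing_cone_2, either way round below 0.07 rad))), for 0.2 s.
At the end, for the whole second after the job is handed in: The three cones, in any order and anywhere on the counter, form one stack, narrow ends up: the lowest stands on the counter tilted less than 4 degrees, and each of the others is nested over the one below, 32 mm (within 4 mm) higher, centred within 8 mm and in line within 4 degrees (((angle between standing_cone_1's own z axis and vertical below 0.07 rad and height (world z) of standing_cone_1 between 0.061 and 0.069 m and horizontal distance between standing_cone_2 and standing_cone_1 below 0.008 m and z of standing_cone_2 in the frame of standing_cone_1 between 0.028 and 0.036 m and angle between the z axis of standing_cone_2 and the z axis of standing_cone_1, either way round below 0.07 rad and horizontal distance between fallen_cone and standing_cone_2 below 0.008 m and z of fallen_cone in the frame of standing_cone_2 between 0.028 and 0.036 m and angle between the z axis of fallen_cone and the z axis of standing_cone_2, either way round below 0.07 rad) or (angle between standing_cone_1's own z axis and vertical below 0.07 rad and height (world z) of standing_cone_1 between 0.061 and 0.069 m and horizontal distance between fallen_cone and standing_cone_1 below 0.008 m and z of fallen_cone in the frame of standing_cone_1 between 0.028 and 0.036 m and angle between the z axis of fallen_cone and the z axis of standing_cone_1, either way round below 0.07 rad and horizontal distance between standing_cone_2 and fallen_cone below 0.008 m and z of standing_cone_2 in the frame of fallen_cone between 0.028 and 0.036 m and angle between the z axis of standing_cone_2 and the z axis of fallen_cone, either way round below 0.07 rad) or (angle between standing_cone_2's own z axis and vertical below 0.07 rad and height (world z) of standing_cone_2 between 0.061 and 0.069 m and horizontal distance between standing_cone_1 and standing_cone_2 below 0.008 m and z of standing_cone_1 in the frame of standing_cone_2 between 0.028 and 0.036 m and angle between the z axis of standing_cone_1 and the z axis of standing_cone_2, either way round below 0.07 rad and horizontal distance between fallen_cone and standing_cone_1 below 0.008 m and z of fallen_cone in the frame of standing_cone_1 between 0.028 and 0.036 m and angle between the z axis of fallen_cone and the z axis of standing_cone_1, either way round below 0.07 rad) or (angle between standing_cone_2's own z axis and vertical below 0.07 rad and height (world z) of standing_cone_2 between 0.061 and 0.069 m and horizontal distance between fallen_cone and standing_cone_2 below 0.008 m and z of fallen_cone in the frame of standing_cone_2 between 0.028 and 0.036 m and angle between the z axis of fallen_cone and the z axis of standing_cone_2, either way round below 0.07 rad and horizontal distance between standing_cone_1 and fallen_cone below 0.008 m and z of standing_cone_1 in the frame of fallen_cone between 0.028 and 0.036 m and angle between the z axis of standing_cone_1 and the z axis of fallen_cone, either way round below 0.07 rad) or (angle between fallen_cone's own z axis and vertical below 0.07 rad and height (world z) of fallen_cone between 0.061 and 0.069 m and horizontal distance between standing_cone_1 and fallen_cone below 0.008 m and z of standing_cone_1 in the frame of fallen_cone between 0.028 and 0.036 m and angle between the z axis of standing_cone_1 and the z axis of fallen_cone, either way round below 0.07 rad and horizontal distance between standing_cone_2 and standing_cone_1 below 0.008 m and z of standing_cone_2 in the frame of standing_cone_1 between 0.028 and 0.036 m and angle between the z axis of standing_cone_2 and the z axis of standing_cone_1, either way round below 0.07 rad) or (angle between fallen_cone's own z axis and vertical below 0.07 rad and height (world z) of fallen_cone between 0.061 and 0.069 m and horizontal distance between standing_cone_2 and fallen_cone below 0.008 m and z of standing_cone_2 in the frame of fallen_cone between 0.028 and 0.036 m and angle between the z axis of standing_cone_2 and the z axis of fallen_cone, either way round below 0.07 rad and horizontal distance between standing_cone_1 and standing_cone_2 below 0.008 m and z of standing_cone_1 in the frame of standing_cone_2 between 0.028 and 0.036 m and angle between the z axis of standing_cone_1 and the z axis of standing_cone_2, either way round below 0.07 rad))); the robot touches nothing.
It fails at once if a cone is dropped or knocked over (moves faster than 0.6 m/s with no finger touching it) ((contact force between the fingers and cone_a below 0.05 N and linear speed of cone_a above 0.6 m/s) or (contact force between the fingers and cone_b below 0.05 N and linear speed of cone_b above 0.6 m/s) or (contact force between the fingers and cone_c below 0.05 N and linear speed of cone_c above 0.6 m/s)).
It fails at once if the punch, tongs or thumb post is shifted more than 30 mm (distance of any of punch, tongs, thumb_post from where it was at the start of the episode above 0.03 m).
It also fails if it takes over 72 s, if anything falls off the work surface, if the arm or the gripper's body presses on something with over 40 N, if the wrist force passes 120 N, or if a joint passes its speed limit or range.

## Robot

A 6-joint arm with a two-finger parallel gripper is mounted at the origin on the work surface. World frame = base frame: x ahead of the robot, y to its left, z up, the work surface at z = 0. Lengths are in m, angles in rad, forces in N, time in s.
With the tool pointing down it reaches from about 0.35 to 0.875 m from the base axis. Payload 15.5 kg.
Tool frame: the origin (TCP) lies midway between the tips of the shut fingers; the grasp point (between the pads) lies 19 mm behind it (hold_point_z is the distance from the TCP to the grasp point, in m); z points along the fingers, y is the direction in which the jaws open and shut (so a half turn about z gives the same grasp; the last joint's range is limited). The gripper opens to 85 mm and grips with 20 to 120 N. Pads are 22 mm wide; open, the fingers measure 114 mm over their backs; the gripper's body (76 mm by 85 mm) begins 54 mm behind the grasp point. The pads swing forward as they close: fully open they stand 13 mm farther back than shut.
Start: joints at [1.214, 0.494, 1.345, -0, 1.302, -0.096], TCP at [0.161, 0.604, 0.231] pointing down, gripper open.
Joint ranges: [-2.91, 2.91], [-0.82, 2.16], [0.22, 2.67], [-1.22, 4.37], [0.12, 2.79], [-3.08, 3.08]. Speed limits (rad/s): [1.89, 1.89, 2.57, 3.01, 3.01, 3.01].

## Interface

Orientations are given as a unit quaternion [w, x, y, z].
In Python, from plant import move_ptp, line_to, set_joints, open_jaws, grab, wait, inverse_kinematics, grab_frame, Unreachable, sign_off, get_time_s, get_q, get_qd, get_joint_efforts, get_tcp_pos, get_tcp_rot, get_contact_force, get_torque, get_opening, hold_point_z gives the robot as it stands. Calls block until the motion is done:
- move_ptp(position, orientation): joint-space move of the TCP to a pose.
- line_to(position, rot=None, feed=0.15): straight line of the TCP; rot=None keeps the orientation; feed is the mean speed in m/s.
- set_joints(angles): joint-space move.
- open_jaws() and grab(grip_force=None): open the fingers fully, or close them until they stop; grip_force is the grip in N (None keeps the last).
- wait(seconds).
- inverse_kinematics(position, orientation): joint angles nearest the present ones, or None.
- grab_frame(name): name is "scene" or "top" or "wrist"; returns a dict with "frame" (384x512x3 uint8, red, green, blue), "range_z" (384x512 float32, m along the optical axis (not along the pixel's ray), 0 where there is no reading), "mtx" (3x3 intrinsics, pixels), "camera_from_world" (4x4, takes a point from world to camera coordinates); the wrist camera has in their place "mount" (4x4, takes a point from camera to tool coordinates, whose origin is the TCP and whose axes are the flange's). Camera axes: x right, y down, z forward; pixel columns grow to the right and rows downward; lengths in m; the calibration is good to about 2 mm. A picture is of the moment at which its call begins: read the wrist's pose just before it.
A pose or a line that the arm cannot do raises Unreachable and nothing moves.
- sign_off(): hands the job in, once; it reports no verdict.
Readings, each from a call of its own:
- get_time_s(): time.
- get_q(): joint angles.
- get_qd(): joint speeds.
- get_joint_efforts(): joint torques, N m.
- get_tcp_pos(): TCP position.
- get_tcp_rot(): TCP orientation.
- get_contact_force(): force on the tool from outside, world axes, zero at the start.
- get_torque(): the same for the moment, N m.
- get_opening(): opening from 0.0 (shut) to 1.0 (fully open).
Only numpy, scipy, OpenCV 4.12 (cv2) and the standard library are available. Lean on these libraries where they do the work, as an engineer would, in place of code of your own. Each camera call takes 0.05 s, during which the arm holds its last target.

## Working session

There is one attempt and no reset: what is moved stays moved. The work goes in short steps, each a Python script; the robot and the scene stay as the last script left them, time stands still between calls to the robot, and variables do not carry over. Pictures are saved under pics/ and viewed, and the job is handed in when it is done.

```bash
ls; mkdir -p pics
python3 - <<'E'
from plant import *
import cv2,numpy as np
print(get_time_s(),get_tcp_pos(),get_tcp_rot(),get_opening(),hold_point_z)
for n in ("scene","top","wrist"):
    f=grab_frame(n); cv2.imwrite(f"pics/{n}0.png",f["frame"][:,:,::-1]); np.savez(f"pics/{n}0.npz",**f)
    print(n,f["mtx"].round(1).tolist(), np.round(f.get("camera_from_world",f.get("mount")),3).tolist())
E
```

```text
pics
0.0 [0.16103199 0.60351907 0.23068068] [-1.45012350e-04  1.30042719e-01  9.91508195e-01 -6.07181418e-04] 0.9958573145138926 0.0187
scene [[425.1, 0.0, 250.9], [0.0, 425.1, 195.7], [0.0, 0.0, 1.0]] [[0.65, 0.76, 0.013, -0.417], [0.593, -0.496, -0.634, -0.329], [-0.475, 0.42, -0.773, 1.533], [0.0, 0.0, 0.0, 1.0]]
top [[382.1, 0.0, 258.6], [0.0, 382.1, 192.3], [0.0, 0.0, 1.0]] [[0.019, -0.999, -0.026, 0.027], [-0.988, -0.015, -0.154, 0.613], [0.154, 0.028, -0.988, 1.111], [0.0, 0.0, 0.0, 1.0]]
wrist [[269.3, 0.0, 252.5], [0.0, 269.3, 191.0], [0.0, 0.0, 1.0]] [[-0.001, -0.945, -0.327, 0.085], [1.0, -0.001, -0.001, -0.0], [0.001, -0.327, 0.945, -0.142], [0.0, 0.0, 0.0, 1.0]]
```

View pics/scene0.png

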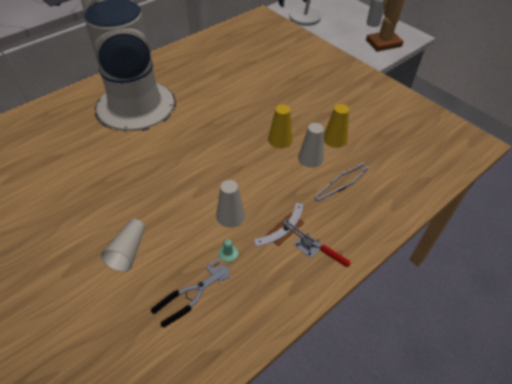

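View pics/top0.png

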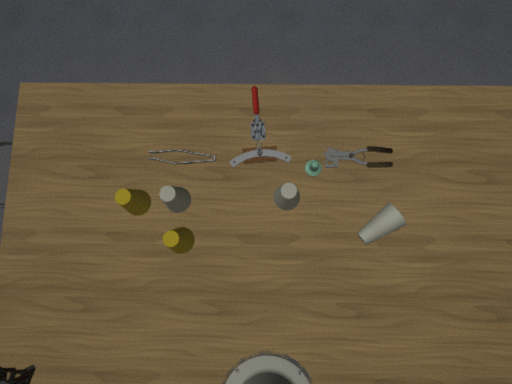

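View pics/wrist0.png

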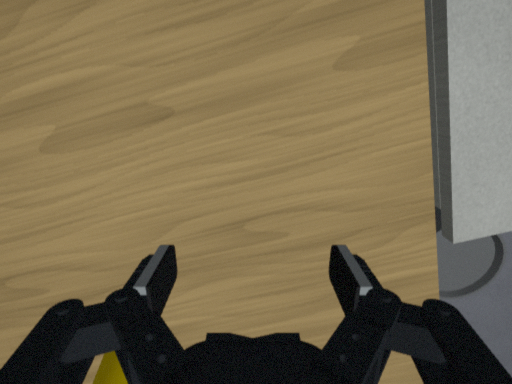

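The top view shows standing cones at about (175,197) and (287,195) with yellow decoys at (130,200) and (178,240). The fallen cone is at (381,225), its narrow end at lower left. Next I fit cone models to the depth points.

```bash
cat > h.py <<'E'
import numpy as np,cv2
from scipy.optimize import least_squares
def cloud(f,T=None):
    z=f["range_z"];K=f["mtx"];v,u=np.indices(z.shape)
    P=np.stack([(u-K[0,2])*z/K[0,0],(v-K[1,2])*z/K[1,1],z],-1)
    if T is None: T=np.linalg.inv(f["camera_from_world"])
    W=P@T[:3,:3].T+T[:3,3]; W[z<=0]=np.nan
    return W
def cone_res(P,p0,a):
    """signed distance to outer surface, p0=wide end center, a unit axis"""
    d=P-p0; h=d@a; r=np.linalg.norm(d-h[:,None]*a,axis=1)
    side=(r-(0.042-0.019/0.13*h))*0.9895
    cap=h-0.13
    return np.where((h>0.125)&(r<0.021),cap,side)
def mask(f):
    hsv=cv2.cvtColor(f["frame"],cv2.COLOR_RGB2HSV)
    return hsv[...,1]<75
E
cat > l.py <<'E'
from h import *
for n in("scene","top"):
    f=dict(np.load(f"pics/{n}0.npz")); W=cloud(f); m=mask(f)
    g=W[(abs(W[...,2])<.02)&(W[...,0]>.2)&(W[...,0]<.8)&(abs(W[...,1])<.4)]
    print(n,"table z",np.nanmedian(g[:,2]))
    ok=m&(W[...,2]>.012)&(W[...,2]<.2)&(W[...,0]>.3)&(W[...,0]<.8)&(abs(W[...,1])<.5)
    k,lab,st,c=cv2.connectedComponentsWithStats(ok.astype(np.uint8))
    for i in range(1,k):
        if st[i,4]<60: continue
        P=W[lab==i]; print(i,st[i,4],c[i].round(),P.mean(0).round(3),P.max(0).round(3), P.min(0).round(3))
E
python3 l.py
```

```text
scene table z 0.000653682808266165
1 780 [312. 145.] [0.607 0.276 0.077] [0.636 0.317 0.135] [0.572 0.248 0.012]
5 942 [230. 204.] [ 0.624 -0.062  0.079] [ 0.649 -0.017  0.134] [ 0.585 -0.091  0.012]
18 1042 [125. 242.] [ 0.532 -0.335  0.053] [ 0.591 -0.264  0.082] [ 0.47  -0.403  0.012]
19 138 [291. 227.] [0.765 0.037 0.032] [0.8   0.063 0.046] [0.74  0.026 0.012]
38 107 [227. 246.] [ 0.707 -0.137  0.043] [ 0.718 -0.122  0.06 ] [ 0.695 -0.15   0.012]
46 694 [200. 285.] [ 0.74  -0.249  0.018] [ 0.772 -0.164  0.03 ] [ 0.702 -0.377  0.012]
top table z 0.0004204408555195105
3 371 [340. 156.] [ 0.735 -0.215  0.018] [ 0.769 -0.159  0.031] [ 0.7   -0.301  0.012]
61 82 [314. 166.] [ 0.697 -0.13   0.043] [ 0.714 -0.118  0.06 ] [ 0.684 -0.142  0.012]
66 530 [286. 196.] [ 0.595 -0.044  0.093] [ 0.638 -0.009  0.135] [ 0.566 -0.087  0.012]
67 603 [175. 198.] [0.585 0.282 0.09 ] [0.628 0.317 0.136] [0.554 0.255 0.012]
68 1009 [382. 224.] [ 0.521 -0.326  0.059] [ 0.587 -0.261  0.085] [ 0.463 -0.395  0.021]
```

```bash
cat > l2.py <<'E'
from h import *
F={n:dict(np.load(f"pics/{n}0.npz")) for n in("scene","top")}
def pts(n,cx,cy,r):
    f=F[n];W=cloud(f);m=cv2.erode(mask(f).astype(np.uint8),np.ones((3,3)))>0
    return W[m&(W[...,2]>.012)&(W[...,2]<.2)&(np.hypot(W[...,0]-cx,W[...,1]-cy)<r)]
for cx,cy in((.595,.285),(.61,-.05)):
    for ns in(["scene"],["top"],["scene","top"]):
        P=np.vstack([pts(n,cx,cy,.065) for n in ns])
        s=least_squares(lambda x:cone_res(P,np.array([x[0],x[1],x[2]]),np.array([0,0,1.])),[cx,cy,0],loss="soft_l1",f_scale=.002)
        print(ns,s.x.round(4),np.sqrt(np.median(s.fun**2)).round(4),len(P))
for ns in(["scene"],["top"],["scene","top"]):
    P=np.vstack([pts(n,.525,-.33,.1) for n in ns])
    # x: wide centre p0, yaw, dip
    def ax(y,d): return np.array([np.cos(y)*np.cos(d),np.sin(y)*np.cos(d),-np.sin(d)])
    best=None
    for y0 in (110,135,160):
        a0=ax(np.radians(y0),.14); p0=np.array([.525,-.33,.035])-.065*a0
        s=least_squares(lambda x:cone_res(P,x[:3],ax(x[3],x[4])),[*p0,np.radians(y0),.14],loss="soft_l1",f_scale=.002)
        if best is None or s.cost<best.cost: best=s
    s=best;a=ax(s.x[3],s.x[4])
    print(ns,"mid",(s.x[:3]+.065*a).round(4),"yaw",np.degrees(s.x[3]).round(1),"dip",np.degrees(s.x[4]).round(1),np.sqrt(np.median(s.fun**2)).round(4),len(P))
E
python3 l2.py
```

```text
['scene'] [0.593  0.2924 0.001 ] 0.0012 698
['top'] [0.5928 0.2953 0.0006] 0.0006 526
['scene', 'top'] [0.5935 0.2937 0.0008] 0.0012 1224
['scene'] [ 6.072e-01 -5.070e-02  3.000e-04] 0.0008 845
['top'] [ 6.065e-01 -4.810e-02  1.000e-04] 0.0005 456
['scene', 'top'] [ 6.071e-01 -4.990e-02  4.000e-04] 0.0011 1301
['scene'] mid [ 0.5245 -0.3354  0.0343] yaw 126.9 dip 8.2 0.0009 887
['top'] mid [ 0.5198 -0.3295  0.033 ] yaw 126.7 dip 8.1 0.0012 849
['scene', 'top'] mid [ 0.5231 -0.3339  0.0343] yaw 126.8 dip 8.1 0.0011 1736
```

```bash
cat > l3.py <<'E'
from h import *
from plant import inverse_kinematics as ik
from scipy.spatial.transform import Rotation as R
F={n:dict(np.load(f"pics/{n}0.npz")) for n in("scene","top")}
for n in F:
    f=F[n];W=cloud(f);hsv=cv2.cvtColor(f["frame"],cv2.COLOR_RGB2HSV)
    m=(hsv[...,1]>150)&(W[...,2]>.125)&(W[...,2]<.15)
    k,lab,st,c=cv2.connectedComponentsWithStats(m.astype(np.uint8))
    for i in range(1,k):
        if st[i,4]>20: print(n,"yellow top",np.nanmean(W[lab==i],0).round(3))
    a=np.array([np.cos(np.radians(126.8)),np.sin(np.radians(126.8)),0])
    P=W[mask(f)&(W[...,2]>.012)&(np.hypot(W[...,0]-.525,W[...,1]+.33)<.1)]
    h=(P-[.523,-.334,0])@a; b=(P-[.523,-.334,0])@np.array([-a[1],a[0],0]); print(n,"ext",h.min(),h.max(),b.min(),b.max(),np.median(b))
def q(x,z):
    x=np.array(x,float);z=np.array(z,float);x-=z*(x@z);x/=np.linalg.norm(x);M=np.stack([x,np.cross(z,x),z],1)
    return R.from_matrix(M).as_quat(scalar_first=True)
def tst(l,p,o): 
    r=ik(p,o); print(l,None if r is None else np.round(r,2))
ax=np.array([np.cos(np.radians(126.8)),np.sin(np.radians(126.8)),0])
D=[0,0,-1]
for s in(1,-1):
    tst(f"fallen {s}",[.515,-.32,.005],q(s*ax,D)); tst(f"fallen hi {s}",[.515,-.32,.2],q(s*ax,D))
    for yaw in(-90,-60,-30,0,30,60,90):
        d=np.array([np.cos(np.radians(yaw)),np.sin(np.radians(yaw)),.0])
        tst(f"place {s} yaw{yaw}",np.array([.607,-.05,.14])+.02*d,q([0,0,s],d))
for y in range(0,180,30):
    o=q([np.cos(np.radians(y)),np.sin(np.radians(y)),0],D)
    tst(f"A x{y}",[.593,.294,.09],o); tst(f"B x{y}",[.607,-.05,.13],o);tst(f"-B x{y}",[.607,-.05,.13],q([-np.cos(np.radians(y)),-np.sin(np.radians(y)),0],D))
E
python3 l3.py
```

```text
scene yellow top [0.469 0.273 0.13 ]
scene yellow top [0.585 0.415 0.131]
scene ext -0.06126095808247299 0.07493089162016606 -0.04146202698326785 0.04064594088742601 -0.011250616013478293
top yellow top [0.582 0.42  0.13 ]
top yellow top [0.466 0.277 0.13 ]
top ext -0.05123356354140272 0.07828597558182115 -0.04134971393275259 0.037261077281305385 -0.0039221210469950795
fallen 1 [-0.65  0.75  1.58 -0.    0.8  -1.3 ]
fallen hi 1 [-0.65  0.5   1.43 -0.    1.21 -1.3 ]
place 1 yaw-90 None
place 1 yaw-60 None
place 1 yaw-30 [ 0.14  1.18  2.2   3.82  1.76 -1.42]
place 1 yaw0 [-0.37  1.28  2.34  2.73  2.02 -1.76]
place 1 yaw30 [-0.71  1.13  2.1   1.91  1.6  -1.65]
place 1 yaw60 [-0.73  1.07  1.71  1.38  1.64 -1.22]
place 1 yaw90 [-0.63  1.14  1.29  1.07  1.97 -0.95]
fallen -1 [-0.65  0.75  1.58 -0.    0.8   1.84]
fallen hi -1 [-0.65  0.5   1.43 -0.    1.21  1.84]
place -1 yaw-90 None
place -1 yaw-60 None
place -1 yaw-30 [0.14 1.18 2.2  3.82 1.76 1.72]
place -1 yaw0 [-0.37  1.28  2.34  2.73  2.02  1.38]
place -1 yaw30 [-0.71  1.13  2.1   1.91  1.6   1.49]
place -1 yaw60 [-0.73  1.07  1.71  1.
[... 169 characters left out ...]
0.58  1.5  -0.    1.06 -1.75]
A x30 [ 0.37  0.69  1.39 -0.    1.06  1.42]
B x30 [-0.18  0.58  1.5  -0.    1.06  0.87]
-B x30 [-0.18  0.58  1.5  -0.    1.06 -2.27]
A x60 [ 0.37  0.69  1.39 -0.    1.06  0.89]
B x60 [-0.18  0.58  1.5  -0.    1.06  0.34]
-B x60 [-0.18  0.58  1.5  -0.    1.06 -2.8 ]
A x90 [ 0.37  0.69  1.39 -0.    1.06  0.37]
B x90 [-0.18  0.58  1.5  -0.    1.06 -0.18]
-B x90 [-0.18  0.58  1.5  -0.    1.06  2.96]
A x120 [ 0.37  0.69  1.39 -0.    1.06 -0.15]
B x120 [-0.18  0.58  1.5  -0.    1.06 -0.7 ]
-B x120 [-0.18  0.58  1.5  -0.    1.06  2.44]
A x150 [ 0.37  0.69  1.39 -0.    1.06 -0.68]
B x150 [-0.18  0.58  1.5  -0.    1.06 -1.23]
-B x150 [-0.18  0.58  1.5  -0.    1.06  1.91]
```

```bash
cat >> h.py <<'E'
from plant import *
from scipy.spatial.transform import Rotation as R
def q(x,z):
    x=np.array(x,float);z=np.array(z,float);z/=np.linalg.norm(z);x-=z*(x@z);x/=np.linalg.norm(x);M=np.stack([x,np.cross(z,x),z],1)
    return R.from_matrix(M).as_quat(scalar_first=True)
def dn(deg): # tool down, tool x at deg; jaw is perpendicular
    return q([np.cos(np.radians(deg)),np.sin(np.radians(deg)),0],[0,0,-1])
def st(l=""): print(l,round(get_time_s(),2),get_tcp_pos().round(4) if hasattr(get_tcp_pos(),'round') else get_tcp_pos(),"op",round(get_opening(),3),"F",np.round(get_contact_force(),2),flush=True)
B=np.array([.607,-.050]); A=np.array([.593,.294])
E
python3 - <<'E'
from h import *
move_ptp([*B,.24],dn(60)); st("above")
line_to([*B,.080],feed=.2); st("down")
grab(20); st("g1")
wait(.1); open_jaws(); st("open")
E
```

```text
above 2.94 [ 0.607  -0.0492  0.24  ] op 1.001 F [-0.41  0.26 -0.81]
down 3.89 [ 0.6076 -0.05    0.0809] op 0.998 F [0.   0.72 1.54]
g1 4.27 [ 0.6075 -0.05    0.0812] op 0.67 F [-2.89  2.1  10.1 ]
open 4.77 [ 0.607 -0.05   0.08 ] op 1.001 F [ 0.12 -0.07 -0.39]
```

Run:
```python
from h import *
move_ptp([*B,.080],dn(150)); st("rot")
grab(20); st("g2")
wait(.1); open_jaws(); st("open")
line_to([*B,.24],feed=.3); st("up")
move_ptp([*A,.24],dn(45)); st("A")
line_to([*A,.080],feed=.2); st("down")
grab(20); st("g1"); wait(.1); open_jaws()
move_ptp([*A,.080],dn(135)); st("rot")
grab(30); wait(.2); st("g2")
```

```text
rot 6.22 [ 0.607 -0.05   0.08 ] op 1.0 F [-0.26  0.49  0.55]
g2 6.62 [ 0.6072 -0.05    0.0804] op 0.671 F [-1.64  0.91  5.42]
open 7.12 [ 0.607  -0.05    0.0799] op 1.003 F [0.84 0.15 0.24]
up 7.8 [ 0.6069 -0.05    0.2403] op 0.999 F [-0.22  0.17 -0.48]
A 9.93 [0.5931 0.2936 0.2397] op 0.999 F [-0.57  0.43 -0.53]
down 10.88 [0.5937 0.2942 0.0811] op 1.003 F [ 0.55 -0.21 -0.46]
g1 11.25 [0.5938 0.2942 0.0813] op 0.665 F [-0.46 -0.27  7.27]
rot 13.21 [0.593 0.294 0.08 ] op 0.998 F [ 0.13  0.36 -0.31]
g2 13.81 [0.593  0.2939 0.0804] op 0.662 F [-1.69 -1.72  6.27]
```

```bash
python3 - <<'E'
from h import *
line_to([*A,.26],feed=.2); st("lift")
move_ptp([*B,.26],dn(135)); wait(.3); st("overB")
for n in("scene","top"):
    f=grab_frame(n); cv2.imwrite(f"pics/{n}1.png",f["frame"][:,:,::-1]); np.savez(f"pics/{n}1.npz",**f)
f=grab_frame("wrist"); cv2.imwrite("pics/wrist1.png",f["frame"][:,:,::-1])
st()
E
python3 - <<'E'
import cv2,numpy as np
s=cv2.imread("pics/scene1.png")[90:280,130:400]; cv2.imwrite("pics/s1c.png",cv2.resize(s,None,fx=2.5,fy=2.5))
E
```

```text
lift 14.86 [0.5924 0.2938 0.2587] op 0.662 F [ 0.25  0.16 -0.7 ]
overB 16.46 [ 0.6071 -0.0494  0.26  ] op 0.66 F [ 0.09 -0.04 -0.85]
 16.61 [ 0.607  -0.0498  0.26  ] op 0.659 F [-0.9  -0.65 -1.27]
```

View pics/s1c.png

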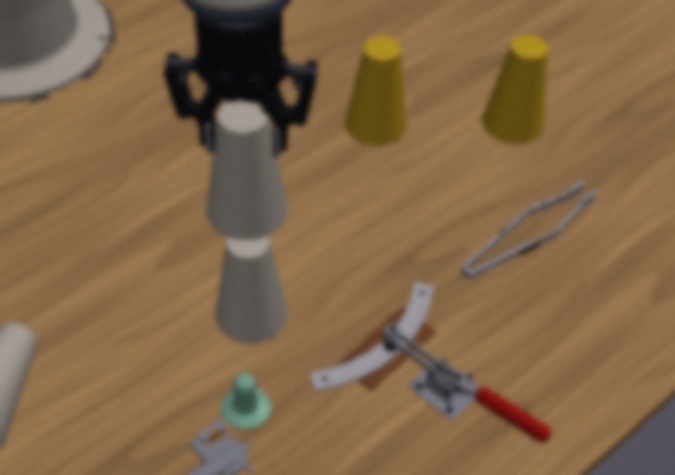

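View pics/wrist1.png

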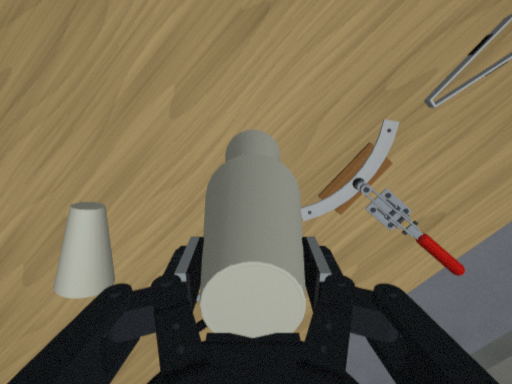

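The held cone hangs over the base cone, at crop (245,170) above (250,290). I'll fit its tilt and offset relative to the base cone.

```bash
cat > fit.py <<'E'
from h import *
def fitcone(n,tag,p,a0,zr,rad=.06,fix=False):
    f=dict(np.load(f"pics/{n}{tag}.npz")); W=cloud(f); m=cv2.erode(mask(f).astype(np.uint8),np.ones((3,3)))>0
    m&=(f["frame"].astype(int).sum(-1)>230)
    p=np.array(p,float);a0=np.array(a0,float);a0/=np.linalg.norm(a0)
    d=W-p; h=d@a0; r=np.linalg.norm(d-h[...,None]*a0,axis=-1)
    P=W[m&(r<rad)&(h>zr[0])&(h<zr[1])]
    e1=np.cross(a0,[0.3,.5,.81]);e1/=np.linalg.norm(e1);e2=np.cross(a0,e1)
    def A(x): v=a0+x[3]*e1+x[4]*e2; return v/np.linalg.norm(v)
    s=least_squares(lambda x:cone_res(P,x[:3],A(x)),[*p,0,0],loss="soft_l1",f_scale=.0015)
    print(n,tag,"base",s.x[:3].round(4),"axis",A(s.x).round(3),"mid",(s.x[:3]+.065*A(s.x)).round(4),"res",np.median(abs(s.fun)).round(4),len(P))
    return s.x[:3],A(s.x)
E
python3 - <<'E'
from fit import *
for n in("scene","top"):
    fitcone(n,"1",[.607,-.05,.18],[0,0,1],(.005,.135))
    fitcone(n,"1",[.607,-.05,.0],[0,0,1],(.01,.135))
E
```

```text
scene 1 base [ 0.6077 -0.0506  0.1795] axis [ 0.001 -0.002  1.   ] mid [ 0.6078 -0.0507  0.2445] res 0.0008 1226
scene 1 base [ 6.074e-01 -5.050e-02  2.000e-04] axis [-0.002 -0.001  1.   ] mid [ 0.6072 -0.0506  0.0652] res 0.0009 805
top 1 base [ 0.6072 -0.049   0.1822] axis [0.005 0.001 1.   ] mid [ 0.6076 -0.049   0.2472] res 0.0003 142
top 1 base [ 0.6076 -0.0488  0.009 ] axis [-0.018 -0.019  1.   ] mid [ 0.6064 -0.05    0.074 ] res 0.0005 46
```

Run:
```python
from h import *
line_to([*B,.130],feed=.12); st("near")
for z in(.122,.117,.114,.1125,.1115):
    line_to([*B,z],feed=.06); st(z)
    if get_contact_force()[2]>8: break
open_jaws(); st("open")
line_to([*B,.25],feed=.25)
for n in("scene","top"):
    f=grab_frame(n); np.savez(f"pics/{n}2.npz",**f)
from fit import *
for n in("scene","top"): fitcone(n,"2",[.607,-.05,.032],[0,0,1],(.002,.135))
st()
```

```text
near 17.84 [ 0.6074 -0.0501  0.1307] op 0.663 F [-0.07 -0.19 -1.06]
0.122 18.12 [ 0.6067 -0.05    0.1217] op 0.661 F [ 0.42  0.88 -1.32]
0.117 18.38 [ 0.6068 -0.05    0.1166] op 0.662 F [ 0.18  0.14 -1.27]
0.114 18.62 [ 0.6069 -0.05    0.1138] op 0.663 F [-0.3   0.75 -0.07]
0.1125 18.88 [ 0.6071 -0.05    0.1126] op 0.666 F [ 0.29 -0.49 -0.47]
0.1115 19.12 [ 0.6075 -0.0501  0.1123] op 0.663 F [-2.28  0.09 11.44]
open 19.52 [ 0.6069 -0.05    0.1114] op 1.001 F [-0.03  0.07  0.18]
scene 2 base [ 0.6082 -0.0512  0.0322] axis [-0.002 -0.003  1.   ] mid [ 0.6081 -0.0514  0.0972] res 0.0008 951
top 2 base [ 0.6069 -0.0491  0.0321] axis [0.008 0.001 1.   ] mid [ 0.6074 -0.049   0.0971] res 0.0005 253
 20.32 [ 0.6063 -0.0499  0.2487] op 1.001 F [-0.61 -0.21 -0.75]
```

```bash
cat >> h.py <<'E'
AH=np.array([np.cos(np.radians(126.8)),np.sin(np.radians(126.8)),0])
AX=AH*np.cos(np.radians(8.3))-np.array([0,0,np.sin(np.radians(8.3))])
TZ=-np.array([0,0,1])*np.cos(np.radians(18))-AH*np.sin(np.radians(18))
QF=q(AH,TZ)
def Ttool():
    T=np.eye(4);T[:3,:3]=R.from_quat(get_tcp_rot(),scalar_first=True).as_matrix();T[:3,3]=get_tcp_pos();return T
E
python3 - <<'E'
from h import *
g=np.array([.521,-.331,.030])+.018*AH
p=g+.025*TZ
hov=p-.13*TZ
print(p,hov)
move_ptp(hov,QF); wait(.4); T=Ttool(); f=grab_frame("wrist"); st()
np.savez("pics/wrist3.npz",camT=T@f["mount"],**f); cv2.imwrite("pics/wrist3.png",f["frame"][:,:,::-1])
W=cloud(f,T@f["mount"])
m=cv2.erode(mask(f).astype(np.uint8),np.ones((3,3)))>0
m&=(f["frame"].astype(int).sum(-1)>200)&(W[...,2]>.01)&(W[...,2]<.1)&(np.hypot(W[...,0]-.521,W[...,1]+.331)<.09)
P=W[m]; print(len(P))
def ax(y,d): return np.array([np.cos(y)*np.cos(d),np.sin(y)*np.cos(d),-np.sin(d)])
a0=AX;p0=np.array([.521,-.331,.033])-.065*a0
s=least_squares(lambda x:cone_res(P,x[:3],ax(x[3],x[4])),[*p0,np.radians(126.8),.145],loss="soft_l1",f_scale=.0015)
a=ax(*s.x[3:]);print("mid",(s.x[:3]+.065*a).round(4),np.degrees(s.x[3:]).round(1),np.median(abs(s.fun)).round(4))
h=(P-s.x[:3])@a; print("h range",h.min(),h.max(),np.percentile(h,[1,99]))
E
```

```text
[ 0.51484529 -0.32277283  0.00622359] [ 0.49078119 -0.29060568  0.12986093]
 21.89 [ 0.4909 -0.2905  0.1299] op 0.999 F [-0.46 -1.01  0.36]
8760
mid [ 0.5173 -0.3285  0.0318] [126.6   8.3] 0.0003
h range 0.0011519400077031775 0.1308617461198905 [0.00380138 0.13023267]
```

View pics/wrist3.png

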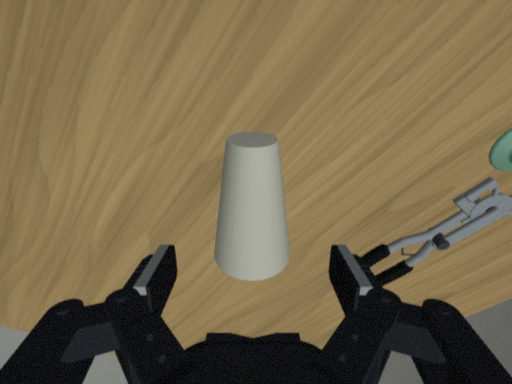

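The wrist fit is good: residual 0.3 mm, and length and height match the given sizes. In the image the cone lies at (253,205), narrow end up and clear of the fingers. I'll grasp it now.

Run:
```python
from h import *
a=AX; g=np.array([.5173,-.3285,.0318])+.018*a
p=g+.025*TZ
move_ptp(p-.06*TZ,QF)
line_to(p,feed=.1); st("down")
grab(40); wait(.2); st("grip")
line_to(p+np.array([0,0,.15]),feed=.2); wait(.3); st("lift")
T=Ttool(); f=grab_frame("wrist")
np.savez("pics/wrist4.npz",camT=T@f["mount"],T=T,**f); cv2.imwrite("pics/wrist4.png",f["frame"][:,:,::-1])
```

```text
down 23.02 [ 0.5113 -0.3204  0.0059] op 0.998 F [-0.06  0.23 -0.15]
grip 23.6 [ 0.5114 -0.3205  0.0065] op 0.703 F [-3.83  3.11 12.7 ]
lift 24.8 [ 0.511  -0.3203  0.1546] op 0.705 F [ 0.6  -0.03 -1.01]
```

View pics/wrist4.png

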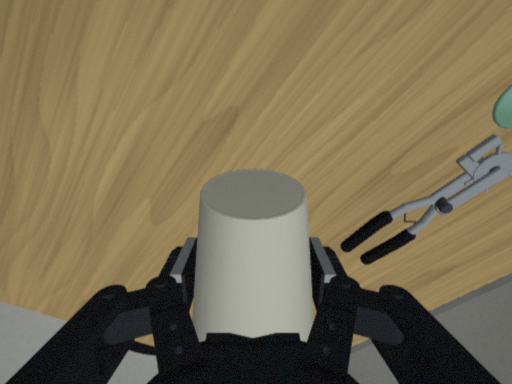

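The cone is held at about (253,250), upright between the pads. I'll fit it in the tool frame.

Run:
```python
from h import *
f=dict(np.load("pics/wrist4.npz"));T=f["T"]
W=cloud(f,f["mount"])  # tool frame
v,u=np.indices(W.shape[:2])
m=mask(f)&(f["frame"].astype(int).sum(-1)>200)&(abs(W[...,1])<.045)&(W[...,2]<.06)&(v<332)&(W[...,0]>-.12)&(W[...,0]<.09)
m=cv2.erode(m.astype(np.uint8),np.ones((7,7)))>0
k,lab,stt,c=cv2.connectedComponentsWithStats(m.astype(np.uint8))
P=W[lab==lab[260,253]];print(len(P),P.min(0).round(3),P.max(0).round(3))
a0=T[:3,:3].T@AX; g=np.array([0,0,-.025]); p0=g-.083*a0
def A(x): r=np.array([a0[0],a0[1]+x[3],a0[2]+x[4]]); return r/np.linalg.norm(r)
s=least_squares(lambda x:cone_res(P,x[:3],A(x)),[*p0,0,0],loss="soft_l1",f_scale=.001)
a=A(s.x);print("expected",p0.round(4),a0.round(4)," fit p0",s.x[:3].round(4),"axis",a.round(4),"mid",(s.x[:3]+.065*a).round(4),np.median(abs(s.fun)))
np.savez("held.npz",p0=s.x[:3],a=a)
```

```text
14099 [-0.023 -0.029 -0.056] [ 0.05   0.027 -0.014]
expected [-0.0818 -0.     -0.0111] [ 9.859e-01  1.000e-04 -1.673e-01]  fit p0 [-0.0813 -0.001  -0.0098] axis [ 0.9859  0.0028 -0.1676] mid [-0.0172 -0.0008 -0.0207] 0.00025883436404844124
```

```bash
cat > pl.py <<'E'
from h import *
_h=np.load("held.npz");p0,a=_h["p0"],_h["a"]
def pose(base,psi):
    z=np.array([0,0,1.]);z=z-a*(a@z);z/=np.linalg.norm(z)
    Tb=np.stack([a,np.cross(z,a),z],1)
    d=np.array([np.cos(np.radians(psi)),np.sin(np.radians(psi)),0]);up=np.array([0,0,1.])
    Wb=np.stack([up,np.cross(d,up),d],1)
    M=Wb@Tb.T
    return np.array(base)-M@p0, R.from_matrix(M).as_quat(scalar_first=True), M
E
python3 - <<'E'
from pl import *
for psi in(20,30,40,50,60,70,80):
    for b in([.607,-.05,.064],[.607,-.05,.19],[.48,-.30,.2]):
        p,o,M=pose(b,psi);r=inverse_kinematics(p,o); print(psi,b[2],p.round(3),(M[:,2]).round(2),None if r is None else np.round(r,2))
print(np.round(get_q(),2))
E
```

```text
20 0.064 [ 0.629 -0.043  0.143] [ 0.93  0.34 -0.17] [-0.62  1.02  2.23  2.18  1.47 -1.67]
20 0.19 [ 0.629 -0.043  0.269] [ 0.93  0.34 -0.17] [-0.62  0.66  2.23  2.12  1.27 -1.36]
20 0.2 [ 0.502 -0.293  0.279] [ 0.93  0.34 -0.17] [-1.26  0.66  1.99  1.45  1.44 -1.07]
30 0.064 [ 0.628 -0.039  0.143] [ 0.85  0.49 -0.17] [-0.69  0.98  2.12  1.92  1.39 -1.54]
30 0.19 [ 0.628 -0.039  0.269] [ 0.85  0.49 -0.17] [-0.69  0.67  2.12  1.85  1.29 -1.22]
30 0.2 [ 0.501 -0.289  0.279] [ 0.85  0.49 -0.17] [-1.25  0.69  1.85  1.31  1.54 -0.99]
40 0.064 [ 0.625 -0.036  0.143] [ 0.76  0.63 -0.17] [-0.72  0.96  2.    1.69  1.38 -1.39]
40 0.19 [ 0.625 -0.036  0.269] [ 0.76  0.63 -0.17] [-0.72  0.68  1.99  1.63  1.35 -1.1 ]
40 0.2 [ 0.498 -0.286  0.279] [ 0.76  0.63 -0.17] [-1.22  0.72  1.72  1.2   1.66 -0.92]
50 0.064 [ 0.623 -0.033  0.143] [ 0.63  0.76 -0.17] [-0.73  0.96  1.87  1.49  1.42 -1.25]
50 0.19 [ 0.623 -0.033  0.269] [ 0.63  0.76 -0.17] [-0.73  0.7   1.86  1.45  1.45 -0.99]
50 0.2 [ 0.496 -0.283  0.279] [ 0.63  0.76 -0.17] [-1.18  0.76  1.59  1.1   1.78 -0.87]
60 0.064 [ 0.619 -0.03   0.143] [ 0.49  0.85 -0.17] [-0.72  0.97  1.73  1.32  1.5  -1.14]
60 0.19 [ 0.619 -0.03   0.269] [ 0.49  0.85 -0.17] [-0.72  0.74  1.73  1.32  1.56 -0.91]
60 0.2 [ 0.492 -0.28   0.279] [ 0.49  0.85 -0.17] [-1.14  0.8   1.46  1.02  1.91 -0.84]
70 0.064 [ 0.616 -0.028  0.143] [ 0.34  0.93 -0.17] [-0.69  0.99  1.59  1.19  1.61 -1.05]
70 0.19 [ 0.616 -0.028  0.269] [ 0.34  0.93 -0.17] [-0.69  0.78  1.59  1.21  1.68 -0.85]
70 0.2 [ 0.489 -0.278  0.279] [ 0.34  0.93 -0.17] [-1.09  0.85  1.33  0.95  2.04 -0.83]
80 0.064 [ 0.612 -0.027  0.143] [ 0.17  0.97 -0.17] [-0.66  1.01  1.45  1.08  1.73 -0.98]
80 0.19 [ 0.612 -0.027  0.269] [ 0.17  0.97 -0.17] [-0.66  0.82  1.45  1.12  1.81 -0.8 ]
80 0.2 [ 0.485 -0.277  0.279] [ 0.17  0.97 -0.17] [-1.03  0.89  1.21  0.89  2.16 -0.83]
[-0.6   0.45  1.74 -0.16  0.66 -1.13]
```

Run:
```python
from pl import *
P=np.array(get_tcp_pos()); line_to(P+[0,0,.1],feed=.25)
p,o,M=pose([.48,-.30,.21],50); move_ptp(p,o); st("upright")
p,o,M=pose([.607,-.05,.19],50); line_to(p,feed=.2); wait(.3); st("hover")
T=Ttool()
for n in("scene","top","wrist"):
    f=grab_frame(n); cv2.imwrite(f"pics/{n}5.png",f["frame"][:,:,::-1]); np.savez(f"pics/{n}5.npz",**f)
print("FK held base",(T[:3,:3]@p0+T[:3,3]).round(4),"axis",(T[:3,:3]@a).round(4))
from fit import *
for n in("scene","top"):
    fitcone(n,"5",[.607,-.05,.19],[0,0,1],(.005,.135))
    fitcone(n,"5",[.607,-.05,.032],[0,0,1],(-.02,.135))
s=cv2.imread("pics/scene5.png")[60:280,120:400]; cv2.imwrite("pics/s5c.png",cv2.resize(s,None,fx=2.5,fy=2.5))
```

```text
upright 26.57 [ 0.4956 -0.2819  0.2877] op 0.705 F [-0.07  0.85 -0.97]
hover 28.43 [ 0.6226 -0.0331  0.2685] op 0.703 F [-0.47  0.07 -0.63]
FK held base [ 0.607  -0.0505  0.19  ] axis [-1.e-04  0.e+00  1.e+00]
scene 5 base [ 0.6073 -0.0519  0.1901] axis [ 0.005 -0.003  1.   ] mid [ 0.6076 -0.052   0.2551] res 0.0008 1064
scene 5 base [ 0.6068 -0.0503  0.0312] axis [ 0.019 -0.013  1.   ] mid [ 0.6081 -0.0512  0.0962] res 0.0011 916
top 5 base [ 0.6065 -0.0493  0.1901] axis [ 0.007 -0.001  1.   ] mid [ 0.607  -0.0494  0.2551] res 0.0009 479
top 5 base [ 0.6059 -0.0476  0.0162] axis [0.003 0.016 1.   ] mid [ 0.6061 -0.0465  0.0811] res 0.0003 55
```

View pics/s5c.png

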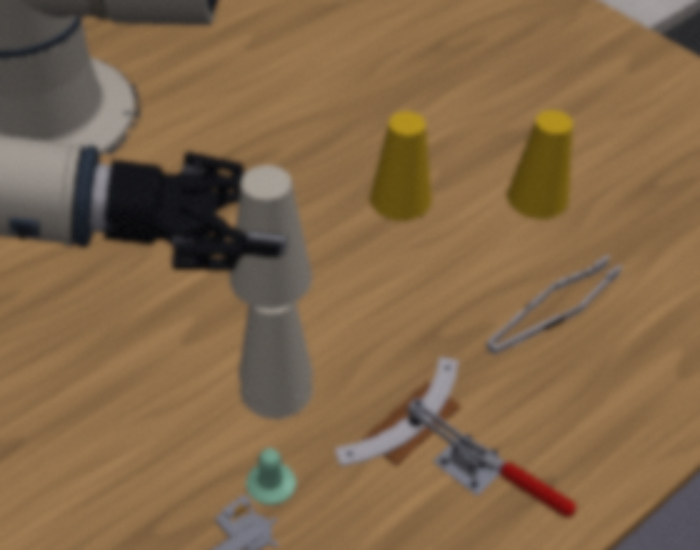

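FK and both cameras agree to within a millimetre: the held cone is upright over the stack, at crop (270,235). I'll lower it while watching the force.

Run:
```python
from pl import *
for z,fd in((.11,.12),(.09,.08),(.080,.06),(.074,.05),(.070,.04),(.067,.03),(.0655,.02),(.0645,.02),(.0638,.02)):
    p,o,M=pose([.607,-.05,z],50); line_to(p,feed=fd); st(z)
    F=np.array(get_contact_force())
    if np.linalg.norm(F)>8: print("contact");break
T=Ttool(); print("FK held base",(T[:3,:3]@p0+T[:3,3]).round(4))
```

```text
0.11 29.4 [ 0.6226 -0.0327  0.189 ] op 0.708 F [ 0.34 -0.51 -1.  ]
0.09 29.8 [ 0.6225 -0.0326  0.1682] op 0.701 F [ 0.04  0.35 -2.07]
0.08 30.12 [ 0.6225 -0.0326  0.1582] op 0.704 F [-0.08  0.54 -0.68]
0.074 30.38 [ 0.6225 -0.0326  0.1522] op 0.704 F [ 0.18  0.33 -0.78]
0.07 30.63 [ 0.6225 -0.0327  0.1483] op 0.7 F [ 0.18  1.01 -1.05]
0.067 30.88 [ 0.6226 -0.0326  0.1454] op 0.704 F [-0.89 -0.89 -1.43]
0.0655 31.13 [ 0.6226 -0.0326  0.1439] op 0.707 F [-0.05  0.54 -0.83]
0.0645 31.38 [ 0.6226 -0.0326  0.143 ] op 0.704 F [-0.19 -0.38 -1.22]
0.0638 31.63 [ 0.6226 -0.0327  0.1425] op 0.707 F [0.42 0.08 3.33]
FK held base [ 0.6071 -0.05    0.064 ]
```

Run:
```python
from pl import *
p,o,M=pose([.607,-.05,.0632],50); line_to(p,feed=.02); wait(.2); st("press")
open_jaws(); wait(.2); st("open")
line_to(p-.15*M[:,2]*1.0,feed=.15); st("back")
wait(.3)
for n in("scene","top","wrist"):
    f=grab_frame(n); cv2.imwrite(f"pics/{n}6.png",f["frame"][:,:,::-1]); np.savez(f"pics/{n}6.npz",**f)
from fit import *
for n in("scene","top"): fitcone(n,"6",[.607,-.05,.064],[0,0,1],(.001,.135))
s=cv2.imread("pics/scene6.png")[60:280,120:400]; cv2.imwrite("pics/s6c.png",cv2.resize(s,None,fx=2.5,fy=2.5))
```

```text
press 32.08 [ 0.6226 -0.0327  0.1424] op 0.708 F [0.01 0.22 8.88]
open 32.66 [ 0.6225 -0.0326  0.1416] op 1.0 F [-0.08  0.36 -0.51]
back 33.81 [ 0.5277 -0.1453  0.1668] op 0.997 F [-0.25 -0.65  0.31]
scene 6 base [ 0.6076 -0.0512  0.064 ] axis [ 0.001 -0.002  1.   ] mid [ 0.6076 -0.0513  0.129 ] res 0.0009 1010
top 6 base [ 0.6071 -0.0488  0.0638] axis [-0.002 -0.001  1.   ] mid [ 0.6069 -0.0489  0.1288] res 0.0007 385
```

View pics/s6c.png

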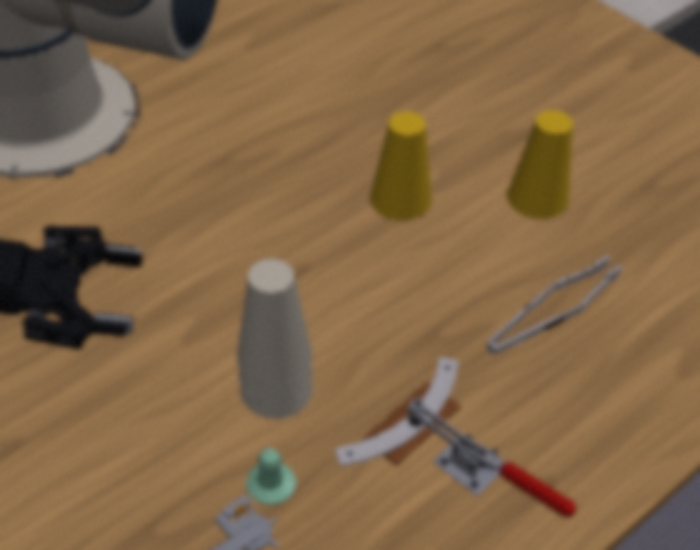

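The picture shows one straight stack at crop (272,340). The gripper is clear at (75,285), and the tongs, thumb post and punch are where they were. I'll hand in.

```bash
python3 -c "
from plant import *
sign_off(); print(get_time_s())"
```

```text
the job is handed in; nothing more can be done
the job is handed in; nothing more can be done
```

I nested all three cones into one upright stack at about (0.607, -0.050) and handed it in at about 34 s of the 72 s allowed; no verdict is reported.

- **Stacking:** I centred both standing cones with light squeezes and set one down over the other. I then picked up the fallen cone, turned it upright and lowered it on top until the force showed it was seated.
- **Final checks:** Both cameras put the top cone's wide end at 0.064 m, which is two 32 mm steps, with under 0.2° of tilt. The middle cone read 0.032 m after its own placement.
- **Clearances:** The gripper was open and well clear of the stack, with no contact force. In the last picture the tongs, thumb post and punch look undisturbed, though I did not measure their positions.
- **Disagreement:** The two cameras differ by about 2 mm in y on the stack's position, which is within the stated calibration. No check failed.

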